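# Turn round the row of drilled fittings

## Task

The last fitting drilled is to be sanded first, so move the four wooden fittings from the flat board into the divided tray in reverse order: as seen from the robot, the one farthest left on the board goes into the bay farthest right, the second from the left into the second bay from the right, and so on. Leave each one standing upright on its foot in the middle of its bay.

Things in the scene. Friction and masses are not known exactly. Their poses are not given: they have to be found in the camera images.
- knob: loose turned round drawer knob of dark-topped brown wood, 44 mm high, 30 g: foot 34 mm dia, neck 24 mm dia at 12 mm height, widening to a 42 mm dia head whose straight band, from 22 to 37 mm above the underside, is where to grip; domed top. Origin: centre of its underside, z up. Stands upright at the start.
- disc: loose plain round furniture foot of the same dark-topped wood, 48 mm dia, 34 mm high, 45 g, small drilled hole in its top. Origin: centre of its underside, z up. Stands upright at the start.
- square: loose square furniture foot of the same dark-topped wood, 44 x 44 mm, 36 mm high, 50 g, small drilled hole in its top. Origin: centre of its underside, z up. x and y are square to its sides; it is turned up to 0.25 rad from the board at the start.
- oblong: loose oblong drawer pull of the same dark-topped wood, 26 mm (x) by 56 mm (y), 34 mm high, 36 g, two small holes in its top. Origin: centre of its underside, z up. At the start its long side lies roughly along the row, within 0.25 rad.
- pad_knob: fixed plywood pad, 84 x 74 x 6 mm (x, y, z), lying on the board, with a flush cork inlay in the outline of the knob (a 48 mm circle). The knob starts on it, within 6 mm of its middle. It never moves, so it shows for good where on the board that fitting came from. Origin: centre of its underside; axes parallel to the board's.
- pad_disc: fixed plywood pad, 84 x 74 x 6 mm (x, y, z), lying on the board, with a flush cork inlay in the outline of the disc (a 58 mm circle). The disc starts on it, within 6 mm of its middle. It never moves, so it shows for good where on the board that fitting came from. Origin: centre of its underside; axes parallel to the board's.
- pad_square: fixed plywood pad, 84 x 74 x 6 mm (x, y, z), lying on the board, with a flush cork inlay in the outline of the square foot (a 53 mm square). The square foot starts on it, within 6 mm of its middle. It never moves, so it shows for good where on the board that fitting came from. Origin: centre of its underside; axes parallel to the board's.
- pad_oblong: fixed plywood pad, 84 x 74 x 6 mm (x, y, z), lying on the board, with a flush cork inlay in the outline of the oblong pull (36 x 65 mm). The oblong pull starts on it, within 6 mm of its middle. It never moves, so it shows for good where on the board that fitting came from. Origin: centre of its underside; axes parallel to the board's.
- board: fixed flat pale wooden board, 90 x 326 mm, 12 mm thick; the four pads lie on it in a row, centres at y = +120, +40, -40, -120 mm, x = 0 in its frame, so fittings start 18 mm above the table. Origin: centre of its underside; y along the row, to the left seen from the robot (within 0.12 rad of world y), x away from the robot. It may be the nearer or the farther of the two racks.
- tray: fixed plywood tray with four empty bays in a row: base 90 x 326 mm, 12 mm thick (bay floor 12 mm up); five dividers 6 mm thick, 14 mm high above the floor, at y = 0, +-80, +-160 mm; open front and back. Bay centres y = +120, +40, -40, -120 mm, x = 0; bays 74 mm wide, 90 mm deep. Origin: centre of underside; y along the row, to the left seen from the robot (within 0.12 rad of world y).
There are look-alikes about, which are no part of the job. What is shaped like the square but turquoise or white is not meant.

How it is judged:
By the outcome, as a careful person would: the job done as asked, in the order asked, and still so for the second after the job is handed in, with the robot touching nothing.
It also fails if it takes over 91 s, if anything falls off the work surface, if the arm or the gripper's body presses on something with over 40 N, if the wrist force passes 120 N, or if a joint passes its speed limit or range.

## Robot

A 7-joint arm with a two-finger parallel gripper is mounted at the origin on the work surface. World frame = base frame: x ahead of the robot, y to its left, z up, the work surface at z = 0. Lengths are in m, angles in degrees, forces in N, time in s.
With the tool pointing down it reaches from about 0.35 to 0.775 m from the base axis. Payload 3.1 kg.
Tool frame: the origin (TCP) lies on the centre line of the jaws, within the pads' length; the fingertips stand 17 mm ahead of it and the grasp point (between the pads) lies 2 mm behind it (robot.tip_reach is the distance from the TCP to the fingertips, in m); z points along the fingers, y is the direction in which the jaws open and shut (so a half turn about z gives the same grasp; the last joint's range is limited). The gripper opens to 85 mm and grips with 20 to 120 N. Pads are 22 mm wide; open, the fingers measure 114 mm over their backs; the gripper's body (76 mm by 85 mm) begins 54 mm behind the grasp point. The pads swing forward as they close: fully open they stand 13 mm farther back than shut.
Start: joints at [67.626, 17.813, 0.802, 86.603, -0.252, 75.585, -1.558], TCP at [0.188, -0.517, 0.248] pointing down, gripper open.
Joint ranges: [-154.91, 154.91], [-16.99, 109.72], [-72.82, 74.43], [7.12, 147.25], [-82.49, 262.49], [11.32, 116.49], [-174.64, 174.64]. Speed limits (degrees/s): [159.86, 159.86, 180, 180, 180, 180, 180].

## Interface

Orientations are given as [roll, pitch, yaw] about the fixed x, y, z axes, in that order (R = Rz(yaw) Ry(pitch) Rx(roll)).
In Python, from station import robot, fingers, vision, workorder, recognise gives the robot as it stands. Calls block until the motion is done:
- robot.move_to(position, orientation): joint-space move of the TCP to a pose.
- robot.line_to(position, orientation=None, velocity=0.15, f_stop=None): straight line of the TCP; orientation=None keeps the orientation; velocity is the mean speed in m/s. With f_stop (N) it stops when the force on the tool has changed by that much, and returns True; else False.
- robot.move_j(angles): joint-space move.
- fingers.gripper_to(opening, force=None): opening from 0.0 (shut) to 1.0 (fully open); force is the grip in N (None keeps the last); returns when the fingers have stopped.
- robot.pause(seconds).
- robot.inverse_kinematics(position, orientation): joint angles nearest the present ones, or None.
- vision.grab_frame(name): name is "scene" or "top" or "wrist"; returns the picture (480x640x3 uint8, red, green, blue); there is no depth.
- vision.calibration(name): a dict with "mtx" (3x3 intrinsics, pixels), "extrinsics" (4x4, takes a point from world to camera coordinates); the wrist camera has in their place "T_tool_cam" (4x4, takes a point from camera to tool coordinates, whose origin is the TCP and whose axes are the flange's). Camera axes: x right, y up, looking along -z (the intrinsics and any distortion apply to the point x, -y, -z); pixel columns grow to the right and rows downward; lengths in m; the calibration is good to about 2 mm. A picture is of the moment at which its call begins: read the wrist's pose just before it. calibration takes no time and is no camera call.
A pose or a line that the arm cannot do raises robot.PlanningError and nothing moves.
- workorder.close_job(): hands the job in, once; it reports no verdict.
Trained networks look in the newest picture that a camera, given by its name, has taken for a name from the list of things; names that differ only in an ending like _2 or _b are one class to them, and where a whole thing is asked for, a point or a joint stands for the part that bears it (a point fixed in the world has none). Each returns a list of dicts, best first, with "p" (0 to 1); they miss things now and then, are a little off and sometimes report something else, mostly with a low value. They report only what shows in the picture. A call takes as long as a camera call. They do not tell look-alikes from the thing itself.
- recognise(label, camera): "rect" ([centre column, centre row, width, height] in pixels, round what is visible of it).
Readings, each from a call of its own:
- robot.current_time_s(): time.
- robot.current_joint_positions(): joint angles.
- robot.current_dq(): joint speeds.
- robot.current_joint_torque(): joint torques, N m.
- robot.current_tool_pos(): TCP position.
- robot.current_eef_rot(): TCP orientation.
- robot.current_contact_force(): force on the tool from outside, world axes, zero at the start.
- robot.current_torque(): the same for the moment, N m.
- robot.current_finger_gap(): opening from 0.0 (shut) to 1.0 (fully open).
Only numpy, scipy, OpenCV 4.12 (cv2) and the standard library are available. Lean on these libraries where they do the work, as an engineer would, in place of code of your own. Each camera call takes 0.05 s, during which the arm holds its last target.

## Working session

There is one attempt and no reset: what is moved stays moved. The work goes in short steps, each a Python script; the robot and the scene stay as the last script left them, time stands still between calls to the robot, and variables do not carry over. Pictures are saved under pics/ and viewed, and the job is handed in when it is done.

```bash
ls; mkdir -p pics; python3 - <<'E'
from station import robot, fingers, vision, workorder, recognise
import cv2
print(robot.current_time_s())
for n in("scene","top"):
    im=vision.grab_frame(n); cv2.imwrite(f"pics/{n}0.png",im[:,:,::-1]); c=vision.calibration(n)
    print(n,{k:(v.round(4).tolist() if hasattr(v,'round') else v) for k,v in c.items()})
    for l in("knob","disc","square","oblong","pad_knob","pad_disc","pad_square","pad_oblong","board","tray"):
        print(l,[(([round(float(x)) for x in d['rect']]),round(float(d['p']),2)) for d in recognise(l,n)])
print({k:v for k,v in vision.calibration("wrist").items()})
print(robot.current_time_s(),robot.current_tool_pos(),robot.current_eef_rot(),robot.tip_reach)
E
```

```text
pics
0.0
scene {'mtx': [[503.7282, 0.0, 310.2131], [0.0, 503.7282, 238.8561], [0.0, 0.0, 1.0]], 'extrinsics': [[0.4655, 0.8849, 0.013, -0.2685], [-0.7372, 0.3797, 0.5589, 0.4429], [0.4896, -0.2697, 0.8292, -1.1114], [0.0, 0.0, 0.0, 1.0]]}
knob [([280, 269, 28, 39], 0.92)]
disc [([368, 226, 34, 36], 0.95)]
square [([436, 287, 41, 37], 0.97), ([377, 318, 38, 46], 0.91), ([328, 248, 37, 43], 0.67), ([281, 270, 28, 38], 0.43)]
oblong []
pad_knob [([282, 278, 73, 62], 0.9)]
pad_disc [([368, 239, 64, 50], 0.75)]
pad_square [([327, 263, 67, 50], 0.97)]
pad_oblong [([235, 303, 69, 67], 0.68), ([234, 297, 46, 38], 0.37)]
board [([301, 293, 211, 103], 0.76)]
tray [([246, 192, 201, 106], 0.71)]
top {'mtx': [[518.4734, 0.0, 326.514], [0.0, 518.4734, 242.379], [0.0, 0.0, 1.0]], 'extrinsics': [[-0.0026, -0.9997, -0.0252, -0.012], [0.9924, -0.0057, 0.1232, -0.6228], [-0.1233, -0.0247, 0.9921, -0.7902], [0.0, 0.0, 0.0, 1.0]]}
knob [([372, 228, 26, 27], 0.73)]
disc [([274, 234, 29, 35], 0.72)]
square [([324, 229, 35, 32], 0.93), ([250, 163, 35, 40], 0.85), ([316, 157, 36, 41], 0.83)]
oblong [([422, 2
[... 243 characters left out ...]
 50, 49], 0.62)]
board [([348, 231, 200, 66], 0.77)]
tray [([357, 343, 208, 67], 0.9)]
{'mtx': array([[346.15138153,   0.        , 318.21951718],
       [  0.        , 346.15138153, 241.2472514 ],
       [  0.        ,   0.        ,   1.        ]]), 'T_tool_cam': array([[-1.20403728e-03,  9.64144373e-01,  2.65375543e-01,
         6.71185031e-02],
       [ 9.99999256e-01,  1.21244092e-03,  1.32145885e-04,
        -9.33069747e-04],
       [-1.94344457e-04,  2.65375505e-01, -9.64145116e-01,
        -1.25341695e-01],
       [ 0.00000000e+00,  0.00000000e+00,  0.00000000e+00,
         1.00000000e+00]])}
1.1 [ 0.18799664 -0.51688043  0.24832316] [1.79998601e+02 2.20265038e-03 1.99873233e+01] 0.017
```

```bash
python3 - <<'E'
import cv2
a=cv2.imread('pics/top0.png')[120:400,210:480]; cv2.imwrite('pics/topc.png',cv2.resize(a,None,fx=2.1,fy=2.1,interpolation=cv2.INTER_CUBIC))
E
```

```text
(no output)
```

View pics/scene0.png

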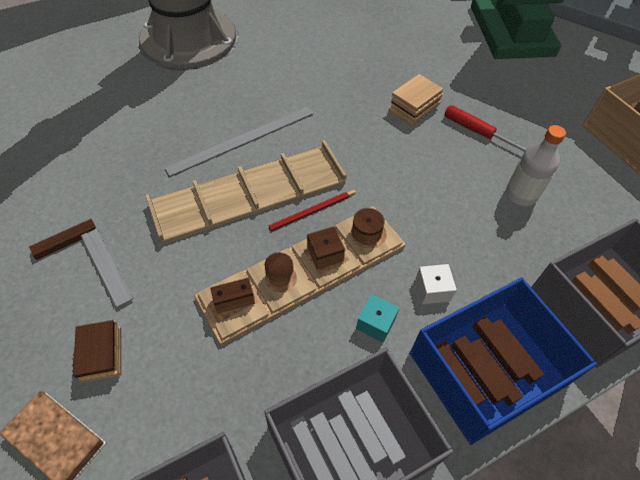

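View pics/top0.png

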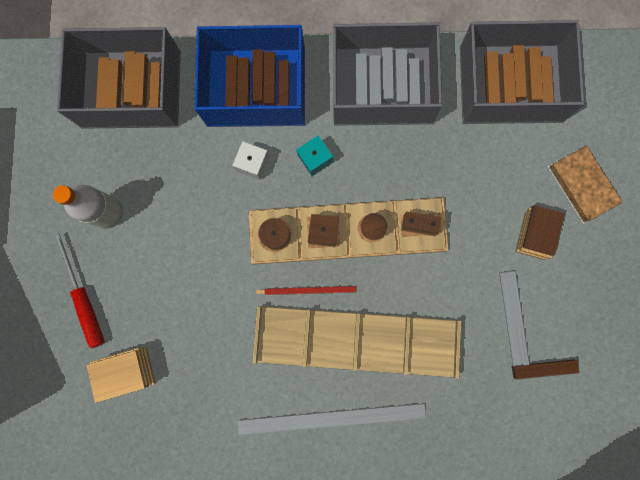

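```bash
echo
```

```text
(no output)
```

View pics/topc.png

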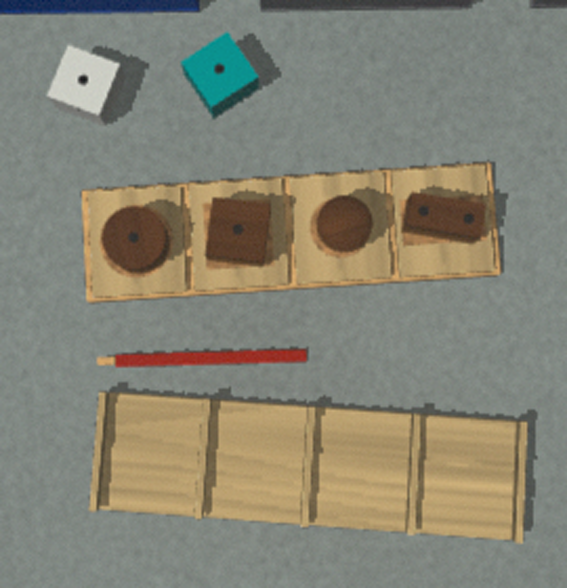

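The top picture shows the board as the farther rack, with disc (274,234), square (324,229), knob (372,228) and oblong (422,225) from left to right. The tray is the nearer rack, at (357,343). Three things are shaped like the square: brown (324,229), white (250,158) and turquoise (316,153). The brown one on the board fits, because it is dark-topped wood and sits on its pad. So disc goes to the right bay (y=-120), square to -40, knob to +40 and oblong to +120. Next I'll measure.

```bash
cat > h.py <<'E'
import numpy as np, cv2
from scipy.optimize import least_squares
def proj(c,P):
    P=np.atleast_2d(P); q=P@c['extrinsics'][:3,:3].T+c['extrinsics'][:3,3]
    q=q*[1,-1,-1]; u=q@c['mtx'].T; return u[:,:2]/u[:,2:]
def back(c,uv,z):
    uv=np.atleast_2d(uv).astype(float); d=np.c_[uv,np.ones(len(uv))]@np.linalg.inv(c['mtx']).T*[1,-1,-1]
    R=c['extrinsics'][:3,:3]; o=-R.T@c['extrinsics'][:3,3]; w=d@R
    return o+w*((z-o[2])/w[:,2])[:,None]
def place(p,L):  # p=x,y,yaw ; L local
    c,s=np.cos(p[2]),np.sin(p[2]); L=np.atleast_2d(L)
    return np.c_[p[0]+c*L[:,0]-s*L[:,1],p[1]+s*L[:,0]+c*L[:,1],L[:,2]]
E
python3 - <<'E'
import cv2
from h import *
from station import vision
im=cv2.imread('pics/top0.png')
hsv=cv2.cvtColor(im,cv2.COLOR_BGR2HSV)
for (u,v) in [(274,225),(324,220),(372,222),(410,221),(290,340),(258,215),(480,260)]: print(u,v,hsv[v,u])
c=vision.calibration('top')
print(back(c,[[255,306],[462,376],[447,200],[250,262]],.02).round(3))
cv2.imwrite('pics/t_tray.png',cv2.resize(im[295:385,245:470],None,fx=3.5,fy=3.5,interpolation=cv2.INTER_CUBIC))
cv2.imwrite('pics/t_board.png',cv2.resize(im[190:270,240:455],None,fx=3.7,fy=3.7,interpolation=cv2.INTER_CUBIC))
E
```

```text
274 225 [  9 120  85]
324 220 [ 11 129  95]
372 222 [ 14 133  90]
410 221 [ 7 42 54]
290 340 [ 19 103 186]
258 215 [ 20 101 192]
480 260 [ 69  13 141]
[[ 0.522  0.102  0.02 ]
 [ 0.412 -0.227  0.02 ]
 [ 0.694 -0.212  0.02 ]
 [ 0.594  0.111  0.02 ]]
```

View pics/t_tray.png

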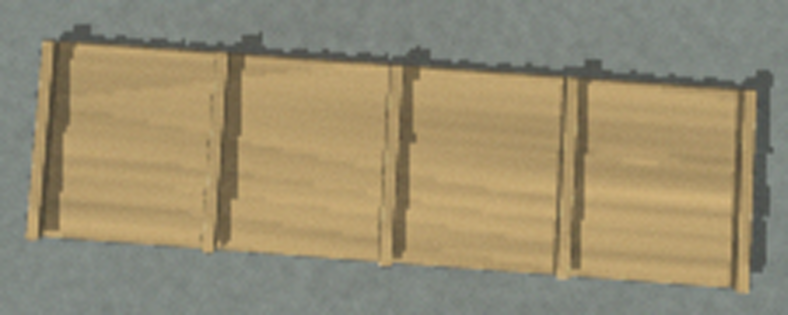

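View pics/t_board.png

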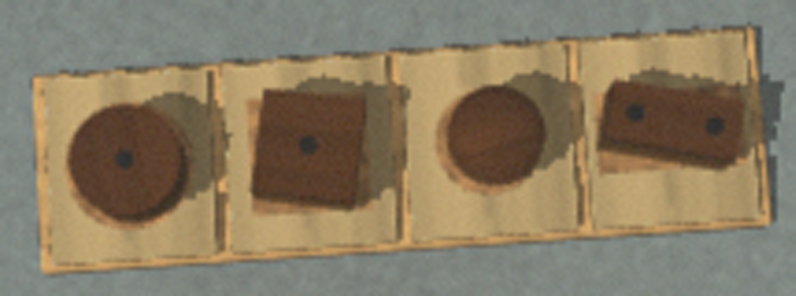

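```bash
cat > fit.py <<'E'
from h import *
from scipy.optimize import minimize
def box(lx,ly,z0,z1): return np.array([[sx*lx/2,sy*ly/2,z] for sx in(1,-1) for sy in(1,-1) for z in(z0,z1)])
def cyl(prof): 
    t=np.arange(0,2*np.pi,.15); return np.concatenate([np.c_[r*np.cos(t),r*np.sin(t),0*t+z] for r,z in prof])
M={'disc':cyl([(.024,0),(.024,.034)]),'square':box(.044,.044,0,.036),'oblong':box(.026,.056,0,.034),
 'knob':cyl([(.017,0),(.021,.022),(.021,.037),(.017,.041),(.010,.0435)]),
 'board':np.r_[box(.09,.326,0,.012),box(.084,.314,.012,.018)],'tray':np.concatenate([box(.09,.326,0,.012)]+[box(.09,.006,.012,.026)+[0,y,0] for y in(-.16,.16)])}
S=8
def maskhull(c,name,p,z0,shape,sc):
    P=place(p,M[name]); P[:,2]+=z0
    uv=proj(c,P); h=cv2.convexHull(((uv+.5)*sc*16).astype(np.int32))  # pixel centre convention
    m=np.zeros((shape[0]*sc,shape[1]*sc),np.uint8); cv2.fillConvexPoly(m,h,1,shift=4); return m
def fit(c,name,mask,p0,z0,sc=4):
    P=place(p0,M[name]);P[:,2]+=z0;uv=proj(c,P);a=np.floor(uv.min(0)-14).astype(int);b=np.ceil(uv.max(0)+14).astype(int)
    mm=mask[a[1]:b[1],a[0]:b[0]]
    c2=dict(c);K=c['mtx'].copy();K[0,2]-=a[0];K[1,2]-=a[1];c2['mtx']=K
    f=lambda p:float(np.abs(cv2.resize(maskhull(c2,name,[p[0]/100,p[1]/100,p[2]/10],z0,mm.shape,sc).astype(np.float32),mm.shape[::-1],interpolation=cv2.INTER_AREA)-mm).sum())
    best=None
    for dy in(-.6,0,.6):
        x0=np.array([p0[0]*100,p0[1]*100,p0[2]*10+dy])
        r=minimize(f,x0,method='Nelder-Mead',options=dict(initial_simplex=x0+np.array([[0,0,0],[.8,0,0],[0,.8,0],[0,0,1.]]),xatol=.005,fatol=.05))
        if best is None or r.fun<best.fun: best=r
    x=best.x; return np.array([x[0]/100,x[1]/100,x[2]/10]),best.fun,mm.sum()
E
cat > m.py <<'E'
from fit import *
from station import vision
R={}
for cam in('top','scene'):
    im=cv2.imread(f'pics/{cam}0.png');c=vision.calibration(cam)
    hsv=cv2.cvtColor(im,cv2.COLOR_BGR2HSV).astype(int);H,Sa,V=hsv[...,0],hsv[...,1],hsv[...,2]
    wood=((H<28)&(Sa>45)).astype(np.uint8)
    brown=((H<20)&(Sa>35)&(V<112)&(im[...,2].astype(int)-im[...,0]>8)).astype(np.uint8)
    k=np.ones((3,3),np.uint8);brown=cv2.morphologyEx(brown,cv2.MORPH_CLOSE,k);wood=cv2.morphologyEx(wood,cv2.MORPH_CLOSE,np.ones((5,5),np.uint8))
    cv2.imwrite(f'pics/mask_{cam}.png',np.hstack([wood,brown])[::1]*255)
    guess={'tray':([.467,-.062,-.07],0,wood),'board':([.645,-.05,.05],0,wood)}
    for n in('tray','board'):
        p,e,t=fit(c,n,guess[n][2].astype(np.float32),guess[n][0],0);R[cam,n]=p;print(cam,n,p.round(4),e,t)
    b=R[cam,'board']
    for n,y in(('disc',.12),('square',.04),('knob',-.04),('oblong',-.12)):
        q=place(b,[0,y,0])[0];p,e,t=fit(c,n,brown.astype(np.float32),[q[0],q[1],b[2]],.018);R[cam,n]=p
        d=p[:2]-q[:2];print(cam,n,p.round(4),round(e,1),t,'off mm',(d*1000).round(1),'dyaw',round(p[2]-b[2],3))
    for n in R:
        if n[0]==cam:
            P=place(R[n],M[n[1]]);P[:,2]+=0 if n[1] in('tray','board') else .018
            h=cv2.convexHull(((proj(c,P)+.5)*3*16).astype(np.int32))
            if n[1]=='tray': big=cv2.resize(im,None,fx=3,fy=3,interpolation=cv2.INTER_CUBIC)
            cv2.polylines(big,[h],True,(0,255,0) ,1,shift=4)
    cv2.imwrite(f'pics/ov_{cam}.png',big[560:1160,720:1420] if cam=='top' else big[430:1030,420:1220])
E
python3 m.py
```

```text
top tray [ 0.4668 -0.0611 -0.0734] 542.125 12074.0
top board [ 0.647  -0.0483  0.0623] 140.9375 10767.0
top disc [0.638  0.0681 0.0253] 255.1 1032.0 off mm [-1.6 -3.4] dyaw -0.037
top square [ 0.6436 -0.0113 -0.1016] 413.2 1267.0 off mm [-1.  -2.9] dyaw -0.164
top knob [ 0.6475 -0.0909  0.1397] 222.6 797.0 off mm [-2.  -2.7] dyaw 0.077
top oblong [ 0.6545 -0.1671 -0.1097] 291.1 1014.0 off mm [-0.  1.] dyaw -0.172
scene tray [ 0.4637 -0.0608 -0.0724] 4283.9375 11996.0
scene board [ 0.6446 -0.0485  0.0621] 4495.875 15807.0
scene disc [0.6369 0.0678 0.0416] 692.9 1646.0 off mm [-0.3 -3.4] dyaw -0.02
scene square [ 0.6494 -0.016   0.4391] 1367.5 2567.0 off mm [ 7.2 -7.4] dyaw 0.377
scene knob [ 0.6473 -0.0909  0.1937] 784.5 1563.0 off mm [ 0.1 -2.5] dyaw 0.132
scene oblong [ 0.6595 -0.1703  0.1412] 1074.4 2150.0 off mm [ 7.4 -2. ] dyaw 0.079
```

View pics/ov_top.png

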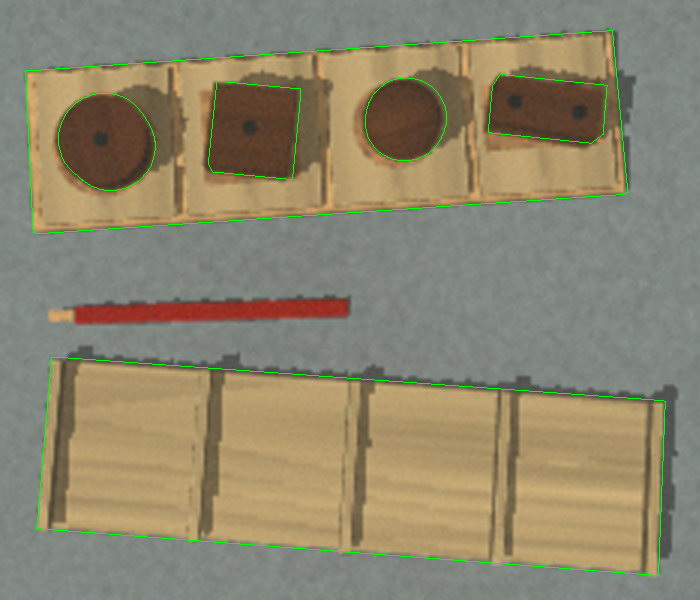

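View pics/ov_scene.png

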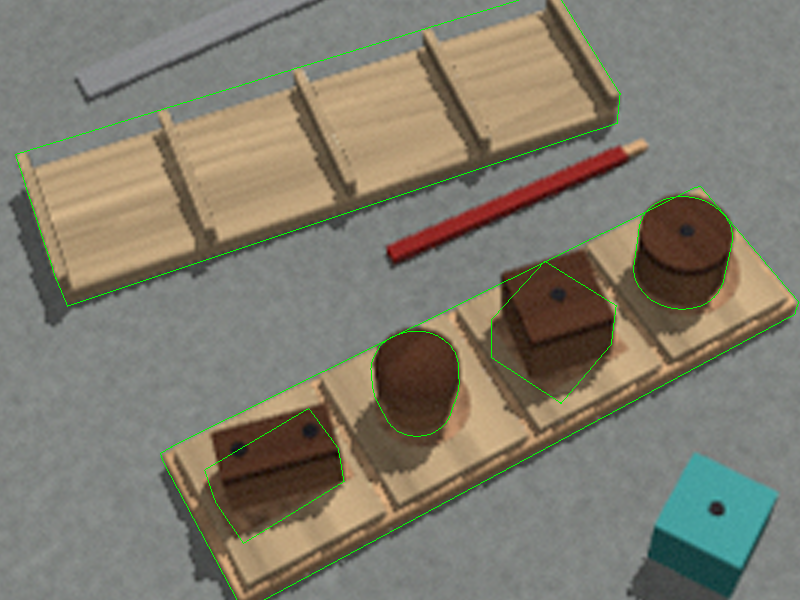

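```bash
cat > job.py <<'E'
import numpy as np
from fit import place
from station import robot, fingers, vision, recognise
import cv2
BOARD=[.647,-.0483,.0623]; TRAY=[.4668,-.0611,-.0734]
OBJ={'disc':(.638,.0681,.0623,.020,-.12),'square':(.6436,-.0113,-.1016,.020,-.04),'knob':(.6475,-.0909,.0623,.026,.04),'oblong':(.6545,-.1671,-.1097,.020,.12)}
HOV=.13
def ori(th,flip): return [180,0,np.degrees(th)+(90 if not flip else -90)]
def dst(n): return place(TRAY,[0,OBJ[n][4],0])[0][:2]
def snap(name,cam):
    im=vision.grab_frame(cam); cv2.imwrite(f'pics/{name}.png',im[:,:,::-1]); return im
E
python3 - <<'E'
from job import *
for n in OBJ:
  o=OBJ[n]
  for f in(0,1):
    a=robot.inverse_kinematics([o[0],o[1],.018+o[3]],ori(o[2],f)); d=dst(n); b=robot.inverse_kinematics([*d,.012+o[3]],ori(TRAY[2],f))
    print(n,f,d.round(3),*(None if q is None else np.round(q).tolist() for q in(a,b)))
E
```

```text
disc 0 [ 0.458 -0.181] [17.0, 45.0, -41.0, 84.0, 32.0, 62.0, -26.0] [40.0, 28.0, -26.0, 110.0, 16.0, 46.0, 1.0]
disc 1 [ 0.458 -0.181] [27.0, 55.0, -62.0, 84.0, 50.0, 71.0, 143.0] [18.0, 25.0, 1.0, 111.0, -1.0, 44.0, -164.0]
square 0 [ 0.464 -0.101] [25.0, 46.0, -42.0, 84.0, 33.0, 63.0, -29.0] [34.0, 26.0, -29.0, 112.0, 18.0, 45.0, -10.0]
square 1 [ 0.464 -0.101] [34.0, 55.0, -62.0, 84.0, 50.0, 71.0, 140.0] [-37.0, 39.0, 64.0, 115.0, -44.0, 55.0, -134.0]
knob 0 [ 0.47  -0.021] [29.0, 45.0, -37.0, 82.0, 29.0, 63.0, -10.0] [27.0, 26.0, -33.0, 113.0, 20.0, 46.0, -21.0]
knob 1 [ 0.47  -0.021] [7.0, 39.0, -0.0, 83.0, 0.0, 58.0, -170.0] [46.0, 38.0, -62.0, 112.0, 41.0, 55.0, 140.0]
oblong 0 [0.476 0.059] [30.0, 45.0, -29.0, 78.0, 23.0, 62.0, -9.0] [23.0, 30.0, -41.0, 111.0, 26.0, 48.0, -37.0]
oblong 1 [0.476 0.059] [9.0, 42.0, 6.0, 79.0, -4.0, 59.0, -170.0] [36.0, 40.0, -62.0, 111.0, 43.0, 56.0, 130.0]
```

Flip 0 works for every pose. I'll start with the disc: hover, look, grasp and lift.

```bash
cat >> job.py <<'E'
def pick(n,look=True):
    x,y,th,h,_=OBJ[n]
    robot.move_to([x,y,HOV],ori(th,0))
    if look: snap('hov_'+n,'wrist')
    hit=robot.line_to([x,y,.018+h],velocity=.12,f_stop=12)
    print(n,'hit',hit,np.round(robot.current_tool_pos(),4))
    fingers.gripper_to(0.0,force=35)
    print('gap',robot.current_finger_gap())
    robot.line_to([x,y,HOV],velocity=.15)
    print('gap',robot.current_finger_gap(),'t',robot.current_time_s(),'F',np.round(robot.current_contact_force(),1))
def put(n):
    h=OBJ[n][3]; d=dst(n)
    robot.move_to([*d,HOV],ori(TRAY[2],0))
    robot.line_to([*d,.05+h],velocity=.15)
    hit=robot.line_to([*d,.012+h-.003],velocity=.05,f_stop=4)
    print('put hit',hit,np.round(robot.current_tool_pos(),4))
    fingers.gripper_to(1.0)
    robot.line_to([*d,HOV],velocity=.2)
    print('t',robot.current_time_s())
E
python3 - <<'E'
from job import *
pick('disc'); snap('lift_disc','scene')
E
```

```text
disc hit False [0.6388 0.0685 0.0389]
gap 0.5473775021301887
gap 0.5478498028848223 t 5.9167 F [-0.6 -0.4 -1. ]
```

View pics/lift_disc.png

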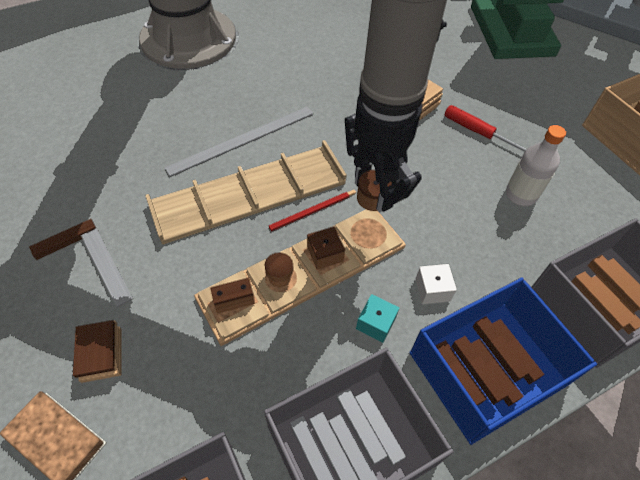

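View pics/hov_disc.png

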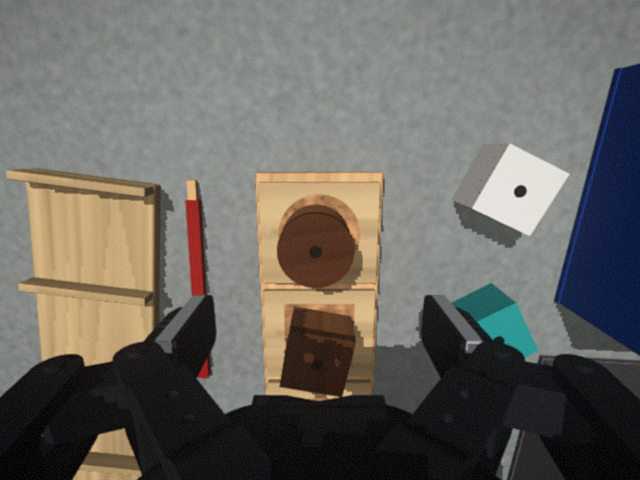

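The disc is held at scene (368,190) and its pad is empty at (368,233). The other three haven't moved. Next I'll place it in the right bay.

```bash
python3 - <<'E'
from job import *
put('disc'); snap('put_disc','scene')
E
```

```text
put hit True [ 0.4573 -0.1808  0.0325]
t 9.5
```

View pics/put_disc.png

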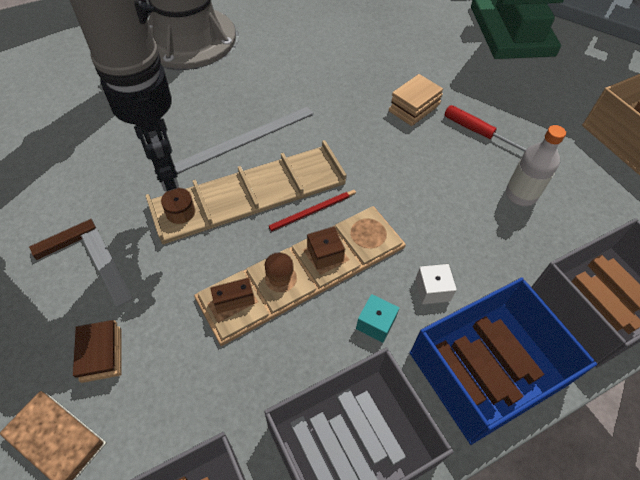

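The disc stands upright in the robot's rightmost bay, scene (178,206). Here is the enlarged crop for the square before I reach for it.

```bash
python3 - <<'E'
import cv2
a=cv2.imread('pics/put_disc.png')[215:345,290:470]; cv2.imwrite('pics/sqc.png',cv2.resize(a,None,fx=4,fy=4,interpolation=cv2.INTER_CUBIC))
E
```

```text
(no output)
```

View pics/sqc.png

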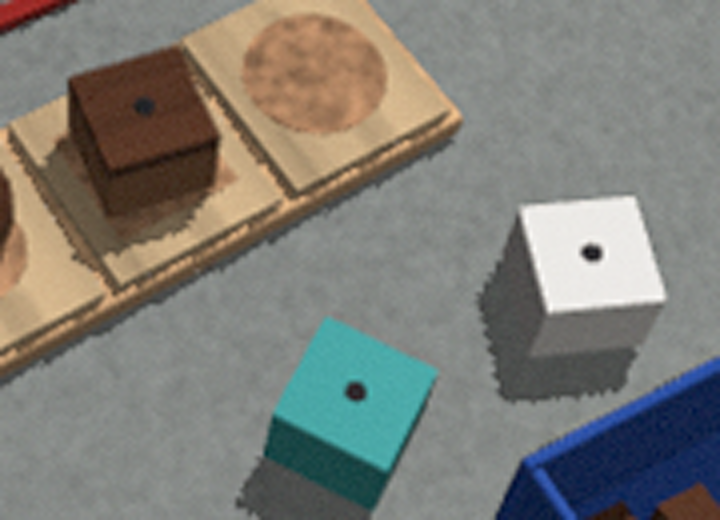

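The crop confirms it: the brown square on its pad, scene (327,247), is the one meant. The turquoise (377,318) and white (436,287) ones stay where they are.

```bash
python3 - <<'E'
from job import *
pick('square',0); put('square'); snap('put_square','scene')
E
```

```text
square hit False [ 0.6443 -0.0112  0.039 ]
gap 0.5108133461084773
gap 0.5098983497432406 t 12.6833 F [ 0.  -0.4 -1.3]
put hit True [ 0.4632 -0.1011  0.0325]
t 15.8833
```

View pics/put_square.png

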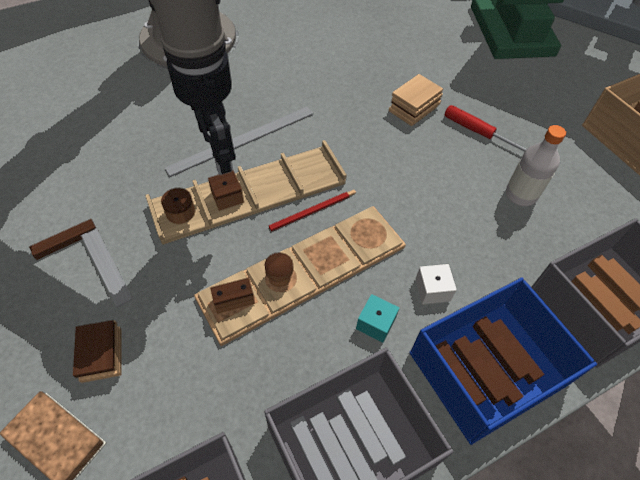

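The square stands in the second bay from the right, scene (226,190). Knob and oblong are next.

```bash
python3 - <<'E'
from job import *
pick('knob',0); snap('lift_knob','scene'); put('knob'); snap('put_knob','scene')
a=cv2.imread('pics/lift_knob.png')[100:300,180:430];b=cv2.imread('pics/put_knob.png')[100:300,130:380]
cv2.imwrite('pics/k.png',cv2.resize(np.hstack([a,b]),None,fx=1.6,fy=1.6))
E
```

```text
knob hit False [ 0.6482 -0.0908  0.045 ]
gap 0.480167708500909
gap 0.47825939558088 t 18.775 F [ 0.3 -0.9 -1.3]
put hit True [ 0.469  -0.0214  0.0386]
t 21.9417
```

View pics/k.png

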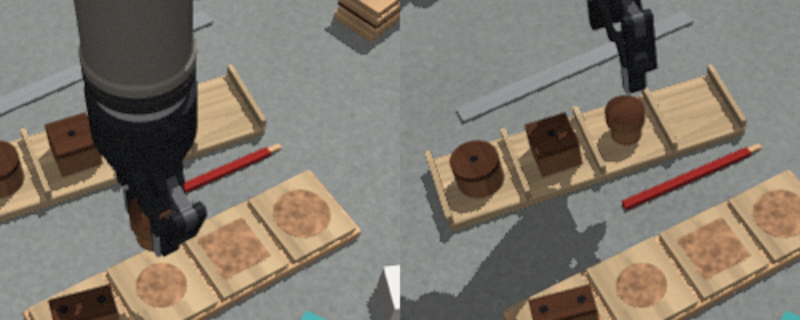

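The knob stands upright in the second bay from the left. Now the oblong, then I'll clear the arm and check.

```bash
python3 - <<'E'
from job import *
pick('oblong',0); put('oblong')
robot.move_j([67.626, 17.813, 0.802, 86.603, -0.252, 75.585, -1.558])
robot.pause(.5)
snap('top_f','top');snap('scene_f','scene');print(robot.current_time_s())
from fit import *
im=cv2.imread('pics/top_f.png');c=vision.calibration('top')
hsv=cv2.cvtColor(im,cv2.COLOR_BGR2HSV).astype(int)
br=((hsv[...,0]<20)&(hsv[...,1]>35)&(hsv[...,2]<112)&(im[...,2].astype(int)-im[...,0]>8)).astype(np.uint8)
br=cv2.morphologyEx(br,cv2.MORPH_CLOSE,np.ones((3,3),np.uint8)).astype(np.float32)
big=cv2.resize(im,None,fx=3,fy=3,interpolation=cv2.INTER_CUBIC)
for n in OBJ:
    d=dst(n);p,e,t=fit(c,n,br,[*d,TRAY[2]],.012)
    print(n,'off mm',((p[:2]-d)*1000).round(1),'dyaw',round(p[2]-TRAY[2],2),round(e),t)
    P=place(p,M[n]);P[:,2]+=.012
    cv2.polylines(big,[cv2.convexHull(((proj(c,P)+.5)*48).astype(np.int32))],True,(0,255,0),1,shift=4)
s=cv2.imread('pics/scene_f.png')[130:350,130:430]
cv2.imwrite('pics/fin.png',np.vstack([cv2.resize(big[880:1160,740:1420],(700,288)),cv2.resize(s,(700,310))[:310]]))
E
```

```text
oblong hit False [ 0.6553 -0.1669  0.0391]
gap 0.2979399537524158
gap 0.2991519354057479 t 25.1833 F [-0.3  0.3 -0.1]
put hit True [0.475  0.0583 0.0321]
t 28.8
31.7333
disc off mm [1.9 0.5] dyaw -0.04 396 1236.0
square off mm [2.3 1.2] dyaw 0.01 378 1257.0
knob off mm [2.  0.3] dyaw 0.05 367 917.0
oblong off mm [2.4 4.1] dyaw 0.01 457 1118.0
```

View pics/fin.png

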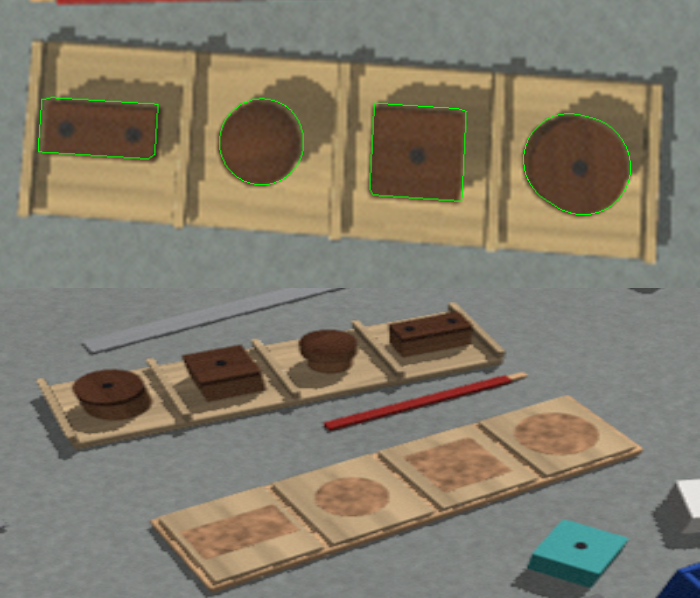

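All four are in the right order and upright, but the oblong sits about 4 mm left of its bay's middle. There's plenty of time, so I'll regrip it and shift it.

```bash
python3 - <<'E'
from job import *
d=dst('oblong'); h=.021; o=ori(TRAY[2],0)
robot.move_to([*d,HOV],o)
print(robot.line_to([*d,.012+h],velocity=.1,f_stop=12))
fingers.gripper_to(0.0,force=30); print(robot.current_finger_gap())
e=d+[-.002,-.004]
robot.line_to([*d,.012+h+.03],velocity=.1); robot.line_to([*e,.012+h+.03],velocity=.05)
print(robot.line_to([*e,.012+h-.004],velocity=.05,f_stop=4),robot.current_tool_pos())
fingers.gripper_to(1.0); robot.line_to([*e,HOV],velocity=.15)
robot.move_j([67.626, 17.813, 0.802, 86.603, -0.252, 75.585, -1.558]); robot.pause(.5)
snap('top_g','top');snap('scene_g','scene');print(robot.current_time_s())
from fit import *
im=cv2.imread('pics/top_g.png');c=vision.calibration('top')
hsv=cv2.cvtColor(im,cv2.COLOR_BGR2HSV).astype(int)
br=((hsv[...,0]<20)&(hsv[...,1]>35)&(hsv[...,2]<112)&(im[...,2].astype(int)-im[...,0]>8)).astype(np.uint8)
br=cv2.morphologyEx(br,cv2.MORPH_CLOSE,np.ones((3,3),np.uint8)).astype(np.float32)
for n in OBJ:
    q=dst(n);p,er,t=fit(c,n,br,[*q,TRAY[2]],.012); print(n,((p[:2]-q)*1000).round(1),round(p[2]-TRAY[2],2))
cv2.imwrite('pics/fin2.png',np.vstack([cv2.resize(im[293:387,246:474],(700,288),interpolation=cv2.INTER_CUBIC),cv2.resize(cv2.imread('pics/scene_g.png')[130:350,130:430],(700,310))]))
E
```

```text
False
0.29883609842979414
True [0.47301588 0.05452365 0.03286443]
41.3667
disc [1.9 0.5] 0.06
square [2.5 1.3] 0.01
knob [2.3 0.2] 0.11
oblong [ 0.5 -3. ] 0.07
```

View pics/fin2.png

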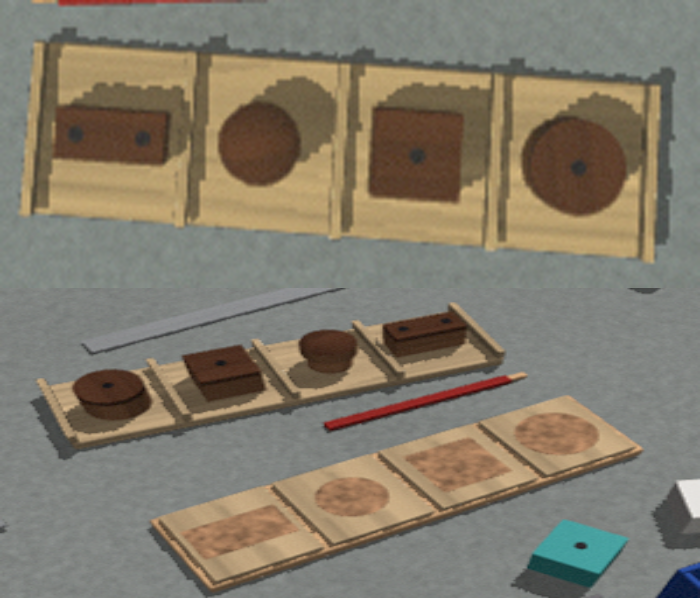

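The silhouette fit reports a 7 mm shift where I commanded 4, probably because the divider's shadow confuses it. I'll check against the drilled holes instead.

```bash
python3 - <<'E'
from job import *
from h import *
c=vision.calibration('top')
for f in('top_f','top_g'):
    im=cv2.imread(f'pics/{f}.png').astype(float); r=im[...,2]
    for n,zz in(('oblong',.046),('square',.048),('disc',.046)):
        d=dst(n); loc=[[0,-.014,zz],[0,.014,zz]] if n=='oblong' else [[0,0,zz]]
        q=proj(c,place([*d,TRAY[2]],[0,0,0])+[0,0,zz])[0]
        hw=18 if n=='oblong' else 9
        u0,v0=int(round(q[0])),int(round(q[1])); w=im[v0-9:v0+10,u0-hw:u0+hw+1]
        sat=w.max(2)-w.min(2); m=np.clip(24-sat,0,None)*(w.max(2)<75)
        k,lab,st,cen=cv2.connectedComponentsWithStats((m>0).astype(np.uint8))
        pts=np.array([cen[i]+[u0-hw,v0-9] for i in range(1,k) if 3<=st[i,4]<=25])
        print(f,n,[st[i,4] for i in range(1,k)],pts.round(1).tolist())
        for p in pts:
            P=back(c,p,zz)[0]; e=P[:2]-d; a=TRAY[2]; print('   local mm',np.round([1000*(np.cos(a)*e[0]+np.sin(a)*e[1]),1000*(-np.sin(a)*e[0]+np.cos(a)*e[1])],1))
E
```

```text
top_f oblong [np.int32(20), np.int32(1), np.int32(17)] [[267.8, 334.8], [289.4, 336.5]]
   local mm [ 0.8 18.5]
   local mm [  0.6 -15.3]
top_f square [np.int32(18)] [[381.3, 343.3]]
   local mm [0.6 2.3]
top_f disc [np.int32(20)] [[434.0, 347.1]]
   local mm [0.6 1.2]
top_g oblong [np.int32(20), np.int32(20)] [[270.2, 336.3], [292.0, 337.9]]
   local mm [-1.3 14.5]
   local mm [ -1.3 -19.5]
top_g square [np.int32(18)] [[381.3, 343.3]]
   local mm [0.6 2.3]
top_g disc [np.int32(21)] [[434.0, 347.0]]
   local mm [0.8 1.3]
```

By the holes, every fitting is within about 2.5 mm of its bay's middle, which is near the calibration limit. I'm handing in.

```bash
python3 - <<'E'
from station import workorder,robot
print(robot.current_time_s()); workorder.close_job()
E
```

```text
41.3667
the job is handed in; nothing more can be done
```

All four fittings are in the tray in reverse order, and I handed the job in at 41.4 s of the 91 s allowed. As seen from the robot, the disc is in the right bay, the square second from the right, the knob second from the left and the oblong in the left bay. The turquoise and white look-alikes were left where they stood.

**Last checks:** the final pictures show all four standing upright with the arm parked clear. By their drilled holes, the disc, square and oblong are within about 3 mm of their bay middles. The knob has no hole; its outline puts it about 2 mm off.

**Checks that disagreed:**
- **Oblong:** its outline first read about 4 mm left of the middle, so I regripped it and moved it 4 mm right. The holes then showed that first reading was too large (really about 1.6 mm). It went from about 1.6 mm left of the middle to about 2.5 mm right, so the move gained nothing.
- **Scene camera:** its outline fits for the square and oblong at the start were plainly wrong, so I used the top camera's fits for all the fittings and both racks.

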